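# Meter two batteries from a tip bin

### The arm

A 6-joint arm with a two-finger parallel gripper is mounted at the origin on the work surface. World frame = base frame: x ahead of the robot, y to its left, z up, the work surface at z = 0. Lengths are in m, angles in rad, forces in N, time in s.
With the tool pointing down it reaches from about 0.35 to 0.85 m from the base axis. Payload 8.1 kg.
Tool frame: the origin (TCP) lies at the centre of the arm's flange, where the gripper is bolted on; the fingertips stand 186 mm ahead of it and the grasp point (between the pads) lies 167 mm ahead of it (robot.nose_length is the distance from the TCP to the fingertips, in m); z points along the fingers, x is the direction in which the jaws open and shut, and the axes are right-handed (so a half turn about z gives the same grasp; the last joint's range is limited). The gripper opens to 93 mm and grips with 3 to 60 N. Pads are 15 mm wide; open, the fingers measure 128 mm over their backs; the gripper's body (75 mm by 188 mm) begins 65 mm behind the grasp point.
Start: joints at [1.228, 0.13, 1.488, -0, 1.523, -0.085], TCP at [0.153, 0.58, 0.405] pointing down, gripper open.
Joint ranges: [-2.96, 2.96], [-0.89, 2.26], [0.02, 2.5], [-1.34, 4.48], [0, 2.73], [-2.66, 2.66]. Speed limits (rad/s): [2.39, 2.39, 2.79, 3.14, 3.14, 3.14].

### API

Orientations are given as a rotation vector (axis times angle).
In Python, from plant import robot gives the robot as it stands.
- The arm moves only by the tool arm_command, never from a script. Its argument "motion" is a list of rows, each an object with "slide": the shift along the tool's x, y, z each as a share of 0.4 m, from -1 to 1, a list of three; "turn": the turn, a rotation vector about the tool's x, y, z each as a share of 0.5 rad, from -1 to 1, a list of three. A call has exactly 5 rows; each row shifts and turns the commanded pose from where the row before left it, along the tool's axes as they then stand; what a row does not reach is not made up. A row lasts 1/12 s, in which the tool goes at most 41.7 mm and 7.16 degrees, less where a joint would pass 70% of its speed; a pose out of reach is approached as far as the arm can. A call with a number of a shift or a turn outside -1 to 1 is refused whole. A call with a gripper value outside its range is refused whole. "gripper" is the opening in per cent of the stroke, from 0 (shut) to 100 (fully open), set as the call begins (left out, the last holds). The fingers move at their own pace and stop on an object; "grip_force" is the grip in N (left out, the last holds). Time passes only in rows, so rows that do not move let the fingers close, or fill a call up. It gives the time, the measured TCP pose, the force and the opening at its end, in the units of the state.
- robot.read_state(): the state, without advancing time (a new reading comes with each control period).
- robot.read_camera(name): name is "side" or "top"; returns a dict with "pixels" (384x512x3 uint8, blue, green, red), "intrinsics" (3x3 intrinsics, pixels), "T" (4x4, takes a point from camera to world coordinates). Camera axes: x right, y down, z forward; pixel columns grow to the right and rows downward; lengths in m; the calibration is good to about 2 mm. A picture is of the moment at which its call begins. There is no depth.
- robot.close_job(): hands the job in, once; it reports no verdict.
The state is a dict: "t": time; "q": joint angles; "dq": joint speeds; "joint_torque": joint torques, N m; "tool_pos": TCP position; "orientation": TCP orientation; "force": force on the tool from outside, world axes, zero at the start; "wrist_torque": the same for the moment, N m; "opening": finger opening in m.
Only numpy, scipy, OpenCV 4.12 (cv2) and the standard library are available. Lean on these libraries where they do the work, as an engineer would, in place of code of your own. Each camera call takes 0.05 s, during which the arm holds its last target.

### The job

At the kit table, lift the black handle of the red tip bin until the first batteries slide out, then hold that angle still for a moment so that just the two front batteries come down the chute into its red tray and the other three stay in the bin. Then lower the bin gently all the way back onto its rest and let go. Leave the blue bin alone.

Things in the scene. Friction and masses are not known exactly. Their poses are not given: they have to be found in the camera images.
- red_stand: Fixed stand, white base 285 x 86 x 6 mm with a red tray at one end; place and yaw vary. Origin on the table below the hinge; +x points level from hinge to tray (away from the handle), z up. Hinge: level line along y at height 56 mm. A 42 degree chute leads from the hinge down to the tray: floor 6 mm, rim 46 mm above the table, side walls at y = +-33 mm, end wall at x = 133 mm.
- red_bin (a joint): Tilt of the red bin in rad: 0 at rest, growing to 1.1 as the handle end is lifted; falls back if let go (about 3 N to lift). Trough 60 mm wide, 26 mm deep, open at the hinge end. Floor is bent: at rest the front 57 mm (two batteries) slopes 4 deg down away from the hinge, the rear 83 mm (three) 26 deg. The front two slide at 0.35 to 0.47 by friction, the rear three only at 0.73 to 0.86.
- red_handle (a point): Middle of the red bin's black round handle bar, 14 mm thick, 66 mm long, level along the stand's y. At rest 150 mm behind the hinge (stand x = -150 mm), 45 mm above it, 101 mm above the table. Held by two 8 mm rods 56 mm apart; clear all round between them, 30 mm or more above the bin. It can turn between gripping fingers, so the gripper may stay upright. Axes turn with the bin.
- battery1_center (a point): Foremost battery in the red bin, nearest the hinge: a black and copper block with a yellow panel, 26 x 48 x 17 mm, 46 g, lying flat and crosswise. Origin at its centre, 8.5 mm from its broad faces. In the tray it may lie any way up.
- battery2_center (a point): Second battery, same kind, right behind the first. Origin at its centre, 8.5 mm from its broad faces. 
- battery3_center (a point): Third battery, same kind, foremost on the steeper rear floor; it must stay in the bin, as must two more behind it which are not listed. Origin at its centre, 8.5 mm from its broad faces. 
- blue_bin (a joint): Tilt in rad of a like bin in blue, holding wooden blocks, on its own stand with a blue tray, to be left alone; 0 at rest.
Things that resemble listed ones, but are neither listed nor needed, are in the scene too. What is shaped like the part that bears battery3_center but pink is not meant. Leave any purple look-alike of the part that bears battery2_center alone.

How it is judged:
On the way:
1. the red bin is held still and tipped, with the first battery already down in the tray (value of joint red_bin above 0.2 rad and velocity of joint red_bin between -0.15 and 0.15 rad/s and x of battery1_center in the frame of red_stand between 0.015 and 0.135 m and y of battery1_center in the frame of red_stand between -0.035 and 0.035 m and z of battery1_center in the frame of red_stand below 0.055 m), for 0.3 s.
At the end, for the whole second after the job is handed in: The two front batteries lie in the red tray (centres between its walls, no higher than 55 mm above the table), the third and so those behind it are still in the red bin, the red bin is back down on its rest within 0.05 rad, and the blue bin is down (x of battery1_center in the frame of red_stand between 0.015 and 0.135 m and y of battery1_center in the frame of red_stand between -0.035 and 0.035 m and z of each of battery1_center, battery2_center in the frame of red_stand below 0.055 m and x of battery2_center in the frame of red_stand between 0.015 and 0.135 m and y of battery2_center in the frame of red_stand between -0.035 and 0.035 m and x of battery3_center in the frame of red_stand between -0.135 and -0.035 m and y of battery3_center in the frame of red_stand between -0.03 and 0.03 m and z of battery3_center in the frame of red_stand above 0.02 m and value of joint each of red_bin, blue_bin below 0.05 rad); the robot touches nothing.
It fails at once if the blue bin is lifted (value of joint blue_bin above 0.15 rad).
It fails at once if the red bin is dropped or slammed down (faster than 2.5 rad/s) (velocity of joint red_bin below -2.5 rad/s).
It also fails if it takes over 42 s, if anything falls off the work surface, if the arm or the gripper's body presses on something with over 40 N, if the wrist force passes 120 N, or if a joint passes its speed limit or range.

## Working session

There is one attempt and no reset: what is moved stays moved. The work goes in short steps, Python scripts to look and compute and a tool call to move; the robot and the scene stay as the last step left them, time stands still between calls to the robot, and variables do not carry over. Pictures are saved under pics/ and viewed, and the job is handed in when it is done.

Besides the shell and the picture viewer there is one more tool, called as name([rows], argument=value, ...), one row to a line, values as JSON. arm_command: Moves the arm, as the interface text tells. Shift numbers are shares of 0.4 m and turn numbers shares of 0.5 rad, none past 1 either way. Its arguments: {"type":"object","properties":{"motion":{"type":"array","items":{"type":"object","properties":{"slide":{"type":"array","items":{"type":"number"}},"turn":{"type":"array","items":{"type":"number"}}}}},"gripper":{"type":"number"},"grip_force":{"type":"number"}},"required":["motion"]}

```bash
ls; mkdir -p pics
python3 - <<'E'
from plant import robot
import cv2,numpy as np
print(robot.read_state())
for n in("side","top"):
    c=robot.read_camera(n); cv2.imwrite(f"pics/{n}0.png",c["pixels"]); np.savez(f"{n}0.npz",**c); print(n,c["intrinsics"],c["T"])
E
```

```text
pics
{'t': 0.0, 'q': array([ 1.22759016e+00,  1.31143345e-01,  1.48925856e+00,  1.93678857e-05,
        1.52302435e+00, -8.54134199e-02]), 'dq': array([-0.00115444,  0.00256773, -0.00180835, -0.00068073, -0.00210277,
        0.00097859]), 'joint_torque': array([ 1.32879359e-03, -5.59842038e+01, -4.91760206e+01,  7.70478998e-02,
        3.51450022e-02, -9.83031282e-05]), 'tool_pos': array([0.15287302, 0.57996025, 0.40370917]), 'orientation': array([ 2.48778463e+00,  1.91687289e+00, -2.43883624e-03]), 'force': array([ 0.64834801,  0.34802476, -0.32543552]), 'wrist_torque': array([ 0.00905177, -0.01779773,  0.04670545]), 'opening': 0.09302101320702151}
side [[398.37093654   0.         259.05828294]
 [  0.         398.37093654 195.30791239]
 [  0.           0.           1.        ]] [[-0.69081388 -0.55481303  0.46363636  0.13899514]
 [-0.72298508  0.53740939 -0.43414713  0.41955743]
 [-0.00829205 -0.63511703 -0.77237141  0.8406267 ]
 [ 0.          0.          0.          1.        ]]
top [[373.83199853   0.         260.33923022]
 [  0.         373.83199853 198.68515072]
 [  0.           0.           1.        ]] [[ 0.03714771 -0.97538857  0.21734119  0.35414054]
 [-0.99929567 -0.03741383  0.00289188 -0.02017011]
 [ 0.00531086 -0.21729553 -0.97609141  1.1165784 ]
 [ 0.          0.          0.          1.        ]]
```

View pics/side0.png

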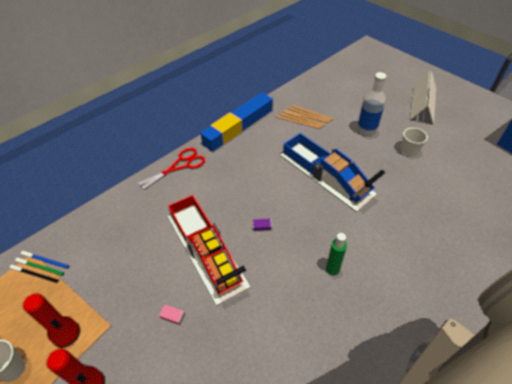

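View pics/top0.png

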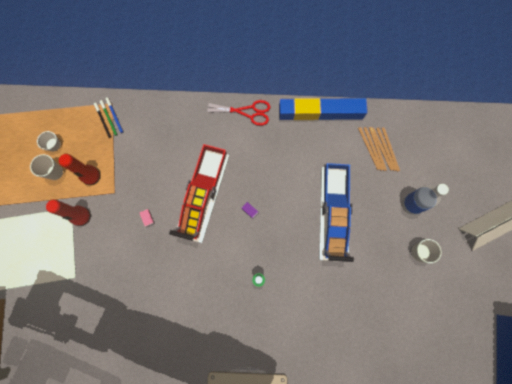

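The red stand shows at about (205,250) in the side view and (203,195) in the top view, with its handle near the bottom at top (182,236). The blue stand is at top (337,212). The pink block at top (147,217) and the purple block at (250,210) are loose decoys on the table. The crops below are to confirm this.

Run:
```python
import cv2,numpy as np
a=cv2.imread("pics/side0.png")[190:310,150:270]; b=cv2.imread("pics/top0.png")[140:250,150:260]
a=cv2.resize(a,(400,400),interpolation=cv2.INTER_CUBIC);b=cv2.resize(b,(400,400),interpolation=cv2.INTER_CUBIC)
cv2.imwrite("pics/crop0.png",np.hstack([a,b]))
```

```text
(no output)
```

View pics/crop0.png

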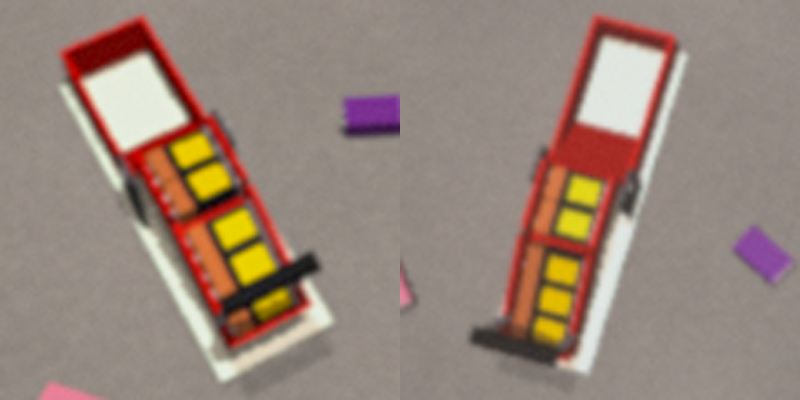

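The crops confirm it: the red bin holds yellow/copper batteries, two in front and three at the rear, and its black bar is at side ≈(231,275) and top ≈(182,235). The blue bin holds wooden blocks, and the pink and purple blocks lie outside. Next I measure the handle by mask and the tray.

```bash
cat > h.py <<'E'
import numpy as np,cv2
def ray(c,p):
    d=np.linalg.inv(c["intrinsics"])@np.array([p[0],p[1],1.]); T=c["T"]; d=T[:3,:3]@d; return T[:3,3],d/np.linalg.norm(d)
def plane(c,p,z):
    o,d=ray(c,p); return o+d*(z-o[2])/d[2]
def tri(c1,p1,c2,p2):
    o1,d1=ray(c1,p1);o2,d2=ray(c2,p2)
    s=np.linalg.lstsq(np.c_[d1,-d2],o2-o1,rcond=None)[0]
    a=o1+s[0]*d1;b=o2+s[1]*d2; return (a+b)/2,np.linalg.norm(a-b)
def proj(c,P):
    T=c["T"];q=c["intrinsics"]@(T[:3,:3].T@(np.asarray(P)-T[:3,3]));return q[:2]/q[2]
E
python3 - <<'E'
from h import *
S=dict(np.load("side0.npz"));T=dict(np.load("top0.npz"))
def mask(c,box,f):
    x0,y0,x1,y1=box;im=c["pixels"].astype(int)[y0:y1,x0:x1]
    m=f(im).astype(np.uint8);n,l,st,ce=cv2.connectedComponentsWithStats(m)
    i=1+np.argmax(st[1:,4]);cn,_=cv2.findContours((l==i).astype(np.uint8),0,1)
    r=cv2.minAreaRect(cn[0]);return st[i],(r[0][0]+x0,r[0][1]+y0),cv2.boxPoints(r)+[x0,y0]
dark=lambda im:im.max(2)<62
hs=mask(S,(210,255,252,290),dark);ht=mask(T,(164,226,202,244),dark)
print("side",hs[0][4],hs[1],hs[2].round(1).tolist());print("top",ht[0][4],ht[1],ht[2].round(1).tolist())
print("handle tri",tri(S,hs[1],T,ht[1]))
for c,h in((S,hs),(T,ht)):
    print("at z .101",plane(c,h[1],.101).round(4), [plane(c,p,.101)[:2].round(4).tolist() for p in h[2]])
# red tray outline & white base
red=lambda im:(im[...,2]>90)&(im[...,1]<70)&(im[...,0]<70)
white=lambda im:im.min(2)>165
for c,b,n in((S,(160,190,260,310),"s"),(T,(165,140,235,250),"t")):
    r=mask(c,b,red);print(n,"red",r[1],r[2].round(1).tolist())
    w=mask(c,b,white);print(n,"tray floor",w[1],w[2].round(1).tolist(),plane(c,w[1],.006).round(4),[plane(c,p,.006)[:2].round(3).tolist() for p in w[2]])
E
```

```text
side 144 (230.04633712768555, 275.01707458496094) [[214.7, 278.9], [243.0, 265.8], [245.4, 271.1], [217.1, 284.2]]
top 75 (181.4433937072754, 234.19811248779297) [[170.6, 233.3], [171.8, 229.2], [192.3, 235.1], [191.1, 239.2]]
handle tri (array([0.47255343, 0.19379089, 0.09847227]), np.float64(0.00188984615998634))
at z .101 [0.4706 0.1941 0.101 ] [[0.4858, 0.2227], [0.4678, 0.1604], [0.4552, 0.1651], [0.4732, 0.2267]]
at z .101 [0.4731 0.1938 0.101 ] [[0.4743, 0.2234], [0.4856, 0.2212], [0.4718, 0.1642], [0.4605, 0.1665]]
s red (203.2303352355957, 237.6685333251953) [[165.3, 207.3], [192.6, 190.3], [241.1, 268.0], [213.9, 285.1]]
s tray floor (190.2000026702881, 219.9000015258789) [[175.0, 214.0], [194.6, 204.2], [205.4, 225.8], [185.8, 235.6]] [0.7044 0.1352 0.006 ] [[0.747, 0.152], [0.737, 0.095], [0.662, 0.119], [0.673, 0.173]]
t red (200.52345275878906, 187.65278244018555) [[174.1, 223.9], [202.9, 142.9], [226.9, 151.4], [198.1, 232.4]]
t tray floor (210.3202896118164, 163.47509002685547) [[198.6, 172.3], [205.7, 149.5], [222.0, 154.6], [214.9, 177.4]] [0.7074 0.1426 0.006 ] [[0.678, 0.177], [0.753, 0.16], [0.738, 0.108], [0.663, 0.125]]
```

```bash
cat >> h.py <<'E'
from scipy.spatial.transform import Rotation as Ro
YAW=-13.7
def Rt(yaw=YAW):
    c,s=np.cos(np.radians(yaw)),np.sin(np.radians(yaw))
    return np.array([[c,s,0],[s,-c,0],[0,0,-1.]])
def plan(st,p,n,yaw=YAW):
    """turn split evenly and slide split evenly in world; print tool-axis numbers per row"""
    R=Ro.from_rotvec(st["orientation"]).as_matrix(); x=np.array(st["tool_pos"]); 
    w=Ro.from_matrix(R.T@Rt(yaw)).as_rotvec()/n; d=(np.asarray(p)-x)/n
    for i in range(n):
        print(i,"slide",(R.T@d/.4).round(3).tolist(),"turn",(w/.5).round(3).tolist(),"mm %.1f"%(1e3*np.linalg.norm(d)))
        R=R@Ro.from_rotvec(w).as_matrix()
E
python3 - <<'E'
from h import *
from plant import robot
plan(robot.read_state(),(.4725,.194,.347),15)
E
```

```text
0 slide [-0.049, 0.068, 0.01] turn [0.0, 0.0, 0.207] mm 33.6
1 slide [-0.041, 0.073, 0.01] turn [0.0, 0.0, 0.207] mm 33.6
2 slide [-0.034, 0.076, 0.01] turn [0.0, 0.0, 0.207] mm 33.6
3 slide [-0.026, 0.08, 0.01] turn [0.0, 0.0, 0.207] mm 33.6
4 slide [-0.017, 0.082, 0.009] turn [0.0, 0.0, 0.207] mm 33.6
5 slide [-0.009, 0.083, 0.009] turn [0.0, 0.0, 0.207] mm 33.6
6 slide [-0.0, 0.084, 0.009] turn [0.0, 0.0, 0.207] mm 33.6
7 slide [0.009, 0.083, 0.009] turn [0.0, 0.0, 0.207] mm 33.6
8 slide [0.017, 0.082, 0.009] turn [0.0, 0.0, 0.207] mm 33.6
9 slide [0.025, 0.08, 0.009] turn [0.0, 0.0, 0.207] mm 33.6
10 slide [0.034, 0.076, 0.009] turn [0.0, 0.0, 0.207] mm 33.6
11 slide [0.041, 0.073, 0.009] turn [0.0, 0.0, 0.207] mm 33.6
12 slide [0.049, 0.068, 0.009] turn [0.0, 0.0, 0.207] mm 33.6
13 slide [0.055, 0.063, 0.009] turn [0.0, 0.0, 0.207] mm 33.6
14 slide [0.061, 0.057, 0.009] turn [0.0, 0.0, 0.207] mm 33.6
```

arm_command([
  {"slide": [-0.049,0.068,0.01],"turn": [0,0,0.207]},
  {"slide": [-0.041,0.073,0.01],"turn": [0,0,0.207]},
  {"slide": [-0.034,0.076,0.01],"turn": [0,0,0.207]},
  {"slide": [-0.026,0.08,0.01],"turn": [0,0,0.207]},
  {"slide": [-0.017,0.082,0.009],"turn": [0,0,0.207]},
], gripper=50)

```text
t: 0.52
tool_pos: [0.2601, 0.4497, 0.3843]
orientation: [2.899, 1.21, -0.001]
force: [0.7, 0.2, 0.4]
opening: 0.0641
```

arm_command([
  {"slide": [-0.009,0.083,0.009],"turn": [0,0,0.207]},
  {"slide": [0,0.084,0.009],"turn": [0,0,0.207]},
  {"slide": [0.009,0.083,0.009],"turn": [0,0,0.207]},
  {"slide": [0.017,0.082,0.009],"turn": [0,0,0.207]},
  {"slide": [0.025,0.08,0.009],"turn": [0,0,0.207]},
])

```text
t: 0.93
tool_pos: [0.3668, 0.3205, 0.3666]
orientation: [3.112, 0.428, -0.001]
force: [-0.0, 0.2, 0.9]
opening: 0.0469
```

arm_command([
  {"slide": [0.034,0.076,0.009],"turn": [0,0,0.207]},
  {"slide": [0.041,0.073,0.009],"turn": [0,0,0.207]},
  {"slide": [0.049,0.068,0.009],"turn": [0,0,0.207]},
  {"slide": [0.055,0.063,0.009],"turn": [0,0,0.207]},
  {"slide": [0.061,0.057,0.009],"turn": [0,0,0.207]},
])

```text
t: 1.35
tool_pos: [0.4732, 0.1915, 0.3486]
orientation: [3.118, -0.383, -0.001]
force: [0.7, 1.0, 0.2]
opening: 0.0463
```

arm_command([
  {"slide": [0,0,0],"turn": [0,0,0]},
  {"slide": [0,0,0],"turn": [0,0,0]},
  {"slide": [0,0,0],"turn": [0,0,0]},
  {"slide": [0,0,0],"turn": [0,0,0]},
  {"slide": [0,0,0],"turn": [0,0,0]},
])

```text
t: 1.77
tool_pos: [0.4719, 0.1941, 0.3492]
orientation: [-3.119, 0.371, 0.0]
force: [-0.3, -0.0, -0.3]
opening: 0.0465
```

Run:
```python
from h import *
from plant import robot
s=robot.read_state();print(s["t"],s["tool_pos"],s["force"],s["opening"])
R=Ro.from_rotvec(s["orientation"]).as_matrix();print(R.round(3))
for n in("side","top"):
    c=robot.read_camera(n); np.savez(f"{n}1.npz",**c);im=c["pixels"]
    g=s["tool_pos"]+.167*R[:,2]; print(n,proj(c,g),proj(c,[.4725,.194,.1]))
    cv2.imwrite(f"pics/{n}1.png",im)
plan(s,(.4725,.194,.267),5)
```

```text
1.7667 [0.47193854 0.19409401 0.3492202 ] [-0.30463989 -0.04562373 -0.26759487] 0.04648397271878792
[[ 0.972 -0.235 -0.   ]
 [-0.235 -0.972  0.   ]
 [-0.    -0.    -1.   ]]
side [226.82403085 254.1180114 ] [229.50432123 274.60397049]
top [174.77715369 230.61154289] [181.42648696 234.44505357]
0 slide [0.0, -0.0, 0.041] turn [-0.0, 0.0, 0.001] mm 16.4
1 slide [0.0, -0.0, 0.041] turn [-0.0, 0.0, 0.001] mm 16.4
2 slide [0.0, -0.0, 0.041] turn [-0.0, 0.0, 0.001] mm 16.4
3 slide [0.0, -0.0, 0.041] turn [-0.0, 0.0, 0.001] mm 16.4
4 slide [0.0, -0.0, 0.041] turn [-0.0, 0.0, 0.001] mm 16.4
```

View pics/side1.png

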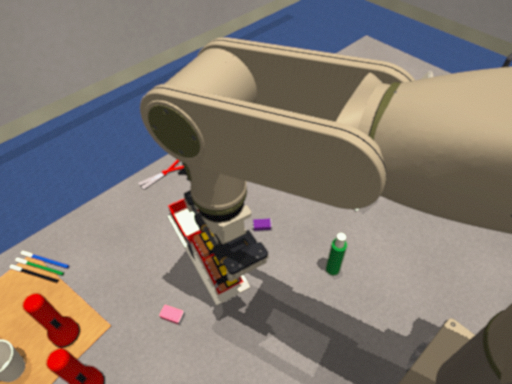

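The arm hides the bin's front half in this view; the handle and gripper are near (230,270). The fingers sit above the bar with the jaw axis along the stand's x, so I descend.

arm_command([
  {"slide": [0,0,0.042],"turn": [0,0,0]},
  {"slide": [0,0,0.042],"turn": [0,0,0]},
  {"slide": [0,0,0.042],"turn": [0,0,0]},
  {"slide": [0,0,0.042],"turn": [0,0,0]},
  {"slide": [0,0,0.036],"turn": [0,0,0]},
])

```text
t: 2.28
tool_pos: [0.472, 0.1936, 0.2666]
orientation: [3.119, -0.373, -0.0]
force: [-0.4, -0.1, 0.9]
opening: 0.0464
```

arm_command([
  {"slide": [0,0,0],"turn": [0,0,0]},
  {"slide": [0,0,0],"turn": [0,0,0]},
  {"slide": [0,0,0],"turn": [0,0,0]},
  {"slide": [0,0,0],"turn": [0,0,0]},
  {"slide": [0,0,0],"turn": [0,0,0]},
])

```text
t: 2.7
tool_pos: [0.4731, 0.1933, 0.2689]
orientation: [-3.118, 0.375, -0.003]
force: [-0.0, -1.0, -0.5]
opening: 0.0469
```

Run:
```python
from h import *
from plant import robot
s=robot.read_state();print(s["t"],s["tool_pos"],s["force"],s["opening"])
o=[]
for n in("side","top"):
    c=robot.read_camera(n);im=c["pixels"];u,v=proj(c,[.4725,.194,.1]).astype(int)
    print(n,u,v);o.append(cv2.resize(im[v-45:v+45,u-45:u+45],(400,400),interpolation=cv2.INTER_CUBIC))
cv2.imwrite("pics/g2.png",np.hstack(o))
```

```text
2.7 [0.47308524 0.19331751 0.26890737] [-0.03349558 -0.99990758 -0.53338374] 0.0469093814037413
side 229 274
top 181 234
```

View pics/g2.png

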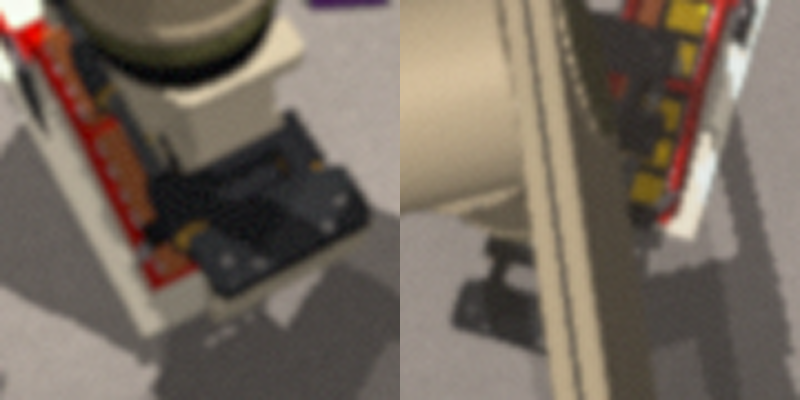

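The fingers straddle the bar at the rear of the bin (side crop about (170,240)), and there is no contact force. Closing lightly.

arm_command([
  {"slide": [0,0,0],"turn": [0,0,0]},
  {"slide": [0,0,0],"turn": [0,0,0]},
  {"slide": [0,0,0],"turn": [0,0,0]},
  {"slide": [0,0,0],"turn": [0,0,0]},
  {"slide": [0,0,0],"turn": [0,0,0]},
], gripper=0, grip_force=15)

```text
t: 3.22
tool_pos: [0.4725, 0.193, 0.2675]
orientation: [3.119, -0.375, -0.001]
force: [-10.9, 2.0, 1.9]
opening: 0.0181
```

arm_command([
  {"slide": [0,0,0],"turn": [0,0,0]},
  {"slide": [0,0,0],"turn": [0,0,0]},
  {"slide": [0,0,0],"turn": [0,0,0]},
  {"slide": [0,0,0],"turn": [0,0,0]},
  {"slide": [0,0,0],"turn": [0,0,0]},
])

```text
t: 3.63
tool_pos: [0.4712, 0.1934, 0.2671]
orientation: [3.119, -0.375, -0.007]
force: [-9.7, 2.2, 6.3]
opening: 0.0133
```

Run:
```python
import numpy as np
# handle arc in tool axes (x=stand +x, z down)
r=np.hypot(150,45);a0=np.arctan2(45,150)
p=lambda t:np.array([-r*np.cos(a0+t),-r*np.sin(a0+t)])
for t in np.arange(.02,.75,.02):
    d=p(t)-p(t-.02);print("%.2f"%t,(d/400).round(4),(p(t)-p(0)).round(1))
```

```text
0.02 [ 0.0023 -0.0075] [ 0.9 -3. ]
0.04 [ 0.0025 -0.0074] [ 1.9 -6. ]
0.06 [ 0.0026 -0.0074] [ 3.  -8.9]
0.08 [ 0.0028 -0.0073] [  4.1 -11.8]
0.10 [ 0.0029 -0.0073] [  5.2 -14.8]
0.12 [ 0.0031 -0.0072] [  6.5 -17.6]
0.14 [ 0.0032 -0.0071] [  7.7 -20.5]
0.16 [ 0.0033 -0.0071] [  9.1 -23.3]
0.18 [ 0.0035 -0.007 ] [ 10.5 -26.1]
0.20 [ 0.0036 -0.0069] [ 11.9 -28.9]
0.22 [ 0.0038 -0.0069] [ 13.4 -31.6]
0.24 [ 0.0039 -0.0068] [ 15.  -34.4]
0.26 [ 0.004  -0.0067] [ 16.6 -37. ]
0.28 [ 0.0042 -0.0066] [ 18.3 -39.7]
0.30 [ 0.0043 -0.0065] [ 20.  -42.3]
0.32 [ 0.0044 -0.0065] [ 21.8 -44.9]
0.34 [ 0.0046 -0.0064] [ 23.6 -47.4]
0.36 [ 0.0047 -0.0063] [ 25.5 -50. ]
0.38 [ 0.0048 -0.0062] [ 27.4 -52.4]
0.40 [ 0.0049 -0.0061] [ 29.4 -54.9]
0.42 [ 0.0051 -0.006 ] [ 31.4 -57.3]
0.44 [ 0.0052 -0.0059] [ 33.5 -59.6]
0.46 [ 0.0053 -0.0058] [ 35.6 -61.9]
0.48 [ 0.0054 -0.0057] [ 37.7 -64.2]
0.50 [ 0.0055 -0.0056] [ 39.9 -66.4]
0.52 [ 0.0056 -0.0054] [ 42.2 -68.6]
0.54 [ 0.0057 -0.0053] [ 44.5 -70.7]
0.56 [ 0.0058 -0.0052] [ 46.8 -72.8]
0.58 [ 0.0059 -0.0051] [ 49.2 -74.8]
0.60 [ 0.006 -0.005] [ 51.6 -76.8]
0.62 [ 0.0061 -0.0049] [ 54.1 -78.8]
0.64 [ 0.0062 -0.0047] [ 56.6 -80.7]
0.66 [ 0.0063 -0.0046] [ 59.1 -82.5]
0.68 [ 0.0064 -0.0045] [ 61.7 -84.3]
0.70 [ 0.0065 -0.0044] [ 64.3 -86.1]
0.72 [ 0.0066 -0.0042] [ 66.9 -87.7]
0.74 [ 0.0067 -0.0041] [ 69.6 -89.4]
```

arm_command([
  {"slide": [-0.003,0,0],"turn": [0,0,0]},
  {"slide": [0.0023,0,-0.0075],"turn": [0,0,0]},
  {"slide": [0.0025,0,-0.0074],"turn": [0,0,0]},
  {"slide": [0.0026,0,-0.0074],"turn": [0,0,0]},
  {"slide": [0.0028,0,-0.0073],"turn": [0,0,0]},
])

```text
t: 4.05
tool_pos: [0.4747, 0.1925, 0.279]
orientation: [3.119, -0.375, -0.005]
force: [-6.9, 3.4, -0.1]
opening: 0.0137
```

arm_command([
  {"slide": [0.0029,0,-0.0073],"turn": [0,0,0]},
  {"slide": [0.0031,0,-0.0072],"turn": [0,0,0]},
  {"slide": [0.0032,0,-0.0071],"turn": [0,0,0]},
  {"slide": [0.0033,0,-0.0071],"turn": [0,0,0]},
  {"slide": [0.0035,0,-0.007],"turn": [0,0,0]},
])

```text
t: 4.47
tool_pos: [0.4807, 0.1911, 0.2933]
orientation: [3.119, -0.375, -0.006]
force: [-9.0, 3.1, 1.4]
opening: 0.0138
```

```bash
cat > look.py <<'E'
import sys
from h import *
from plant import robot
s=robot.read_state();print(s["t"],s["tool_pos"],s["force"],s["opening"])
g=s["tool_pos"]+.167*Ro.from_rotvec(s["orientation"]).as_matrix()[:,2]
# stand frame: hinge = handle0 + .150 along x
ex=Rt()[:,0]; hinge=np.array([.4715,.1935,0])+.150*ex
dx=(g-hinge)@ex; print("tilt",np.arctan2(g[2]-.056,-dx)-np.arctan2(45,150),"r",np.hypot(dx,g[2]-.056))
o=[]
for n in("side","top"):
    c=robot.read_camera(n);np.savez(n+sys.argv[1]+".npz",**c);im=c["pixels"];u,v=proj(c,[.6,.165,.05]).astype(int)
    print(n,u,v);o.append(cv2.resize(im[v-60:v+60,u-60:u+60],(400,400),interpolation=cv2.INTER_CUBIC))
cv2.imwrite(f"pics/l{sys.argv[1]}.png",np.hstack(o))
E
python3 look.py 3
```

```text
4.4667 [0.48071043 0.19111395 0.2932865 ] [-8.96715688  3.10944686  1.35684041] 0.01378501482370224
tilt 0.17063558157145603 r 0.15765875247299888
side 204 241
top 198 193
```

View pics/l3.png

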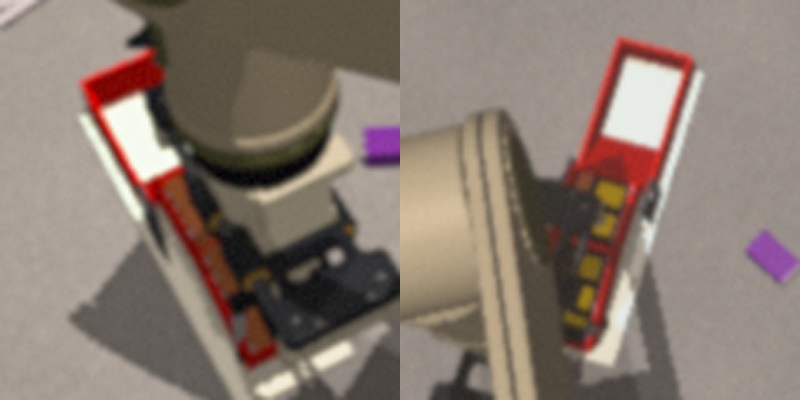

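The bin is tilting, with its rear raised at side crop (260,350). The batteries are all still inside and the tray is visible and empty in both crops. Continuing to about 0.38.

arm_command([
  {"slide": [0.0021,0,-0.0069],"turn": [0,0,0]},
  {"slide": [0.0023,0,-0.0069],"turn": [0,0,0]},
  {"slide": [0.0039,0,-0.0068],"turn": [0,0,0]},
  {"slide": [0.004,0,-0.0067],"turn": [0,0,0]},
  {"slide": [0.0042,0,-0.0066],"turn": [0,0,0]},
])

```text
t: 4.98
tool_pos: [0.4877, 0.1894, 0.3074]
orientation: [-3.119, 0.375, 0.003]
force: [-7.7, 2.1, 1.1]
opening: 0.0137
```

arm_command([
  {"slide": [0.0043,0,-0.0065],"turn": [0,0,0]},
  {"slide": [0.0044,0,-0.0065],"turn": [0,0,0]},
  {"slide": [0.0046,0,-0.0064],"turn": [0,0,0]},
  {"slide": [0.0024,0,-0.0032],"turn": [0,0,0]},
  {"slide": [0.0024,0,-0.0032],"turn": [0,0,0]},
])

```text
t: 5.4
tool_pos: [0.4945, 0.1878, 0.318]
orientation: [-3.119, 0.375, 0.004]
force: [-9.7, 2.7, 3.5]
opening: 0.0136
```

```bash
python3 look.py 4
```

```text
5.4 [0.49454663 0.1878006  0.31795594] [-9.65333889  2.74318184  3.46834558] 0.013606619315713815
tilt 0.351812220488261 r 0.15830973214782681
side 204 241
top 198 193
```

View pics/l4.png

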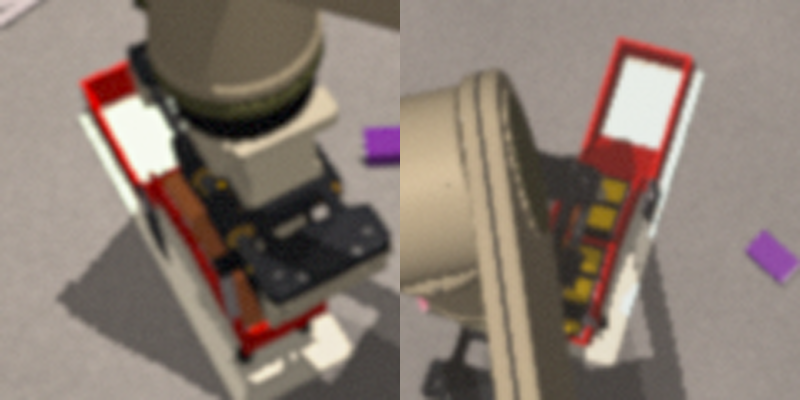

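All batteries are still in the bin and the tray is empty (top crop (645,95)). Tilt is about 0.35, so I raise it slowly.

arm_command([
  {"slide": [0.0036,0,-0.0047],"turn": [0,0,0]},
  {"slide": [0.0036,0,-0.0046],"turn": [0,0,0]},
  {"slide": [0.0037,0,-0.0045],"turn": [0,0,0]},
  {"slide": [0.0038,0,-0.0045],"turn": [0,0,0]},
  {"slide": [0.0039,0,-0.0044],"turn": [0,0,0]},
])

```text
t: 5.92
tool_pos: [0.5015, 0.1862, 0.3272]
orientation: [-3.119, 0.375, 0.005]
force: [-13.1, 2.2, 7.3]
opening: 0.0134
```

arm_command([
  {"slide": [0.0027,0,-0.0029],"turn": [0,0,0]},
  {"slide": [0.0027,0,-0.0029],"turn": [0,0,0]},
  {"slide": [0,0,0],"turn": [0,0,0]},
  {"slide": [0,0,0],"turn": [0,0,0]},
  {"slide": [0,0,0],"turn": [0,0,0]},
])

```text
t: 6.33
tool_pos: [0.5037, 0.1857, 0.3299]
orientation: [-3.119, 0.375, 0.004]
force: [-12.5, 2.7, 8.8]
opening: 0.0136
```

```bash
python3 look.py 5
```

```text
6.3333 [0.50367328 0.18565703 0.32987371] [-12.51808531   2.74473691   8.76344283] 0.01357348353588811
tilt 0.44728637884579425 r 0.158718155015002
side 204 241
top 198 193
```

View pics/l5.png

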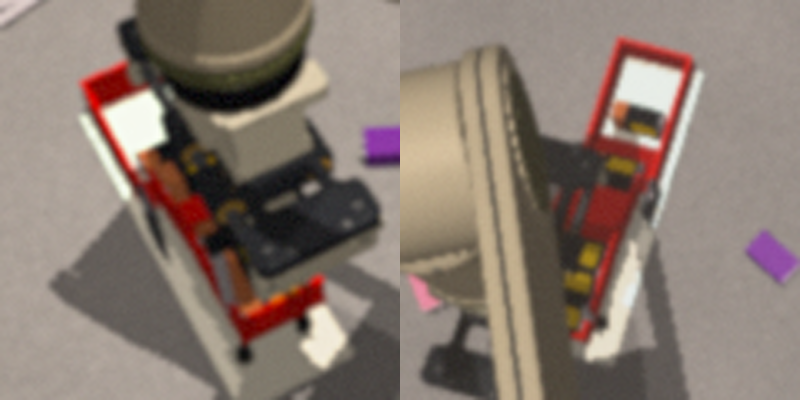

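Battery 1 is in the tray (top crop (637,118)), battery 2 is crossing the hinge (620,168), and three remain at the rear. Holding still.

arm_command([
  {"slide": [0,0,0],"turn": [0,0,0]},
  {"slide": [0,0,0],"turn": [0,0,0]},
  {"slide": [0,0,0],"turn": [0,0,0]},
  {"slide": [0,0,0],"turn": [0,0,0]},
  {"slide": [0,0,0],"turn": [0,0,0]},
])

```text
t: 6.85
tool_pos: [0.5036, 0.1857, 0.3298]
orientation: [-3.119, 0.375, 0.004]
force: [-14.0, 2.5, 9.1]
opening: 0.0136
```

arm_command([
  {"slide": [0,0,0],"turn": [0,0,0]},
  {"slide": [0,0,0],"turn": [0,0,0]},
  {"slide": [0,0,0],"turn": [0,0,0]},
  {"slide": [0,0,0],"turn": [0,0,0]},
  {"slide": [0,0,0],"turn": [0,0,0]},
])

```text
t: 7.27
tool_pos: [0.5036, 0.1857, 0.3298]
orientation: [-3.119, 0.375, 0.004]
force: [-13.1, 1.9, 7.9]
opening: 0.0138
```

arm_command([
  {"slide": [0,0,0],"turn": [0,0,0]},
  {"slide": [0,0,0],"turn": [0,0,0]},
  {"slide": [0,0,0],"turn": [0,0,0]},
  {"slide": [0,0,0],"turn": [0,0,0]},
  {"slide": [0,0,0],"turn": [0,0,0]},
])

```text
t: 7.68
tool_pos: [0.5036, 0.1857, 0.3298]
orientation: [-3.119, 0.375, 0.004]
force: [-13.7, 2.7, 7.4]
opening: 0.013
```

```bash
python3 look.py 6
```

```text
7.6833 [0.50361813 0.18567238 0.32983895] [-13.67775475   2.71416136   7.42840481] 0.013020562834701209
tilt 0.44686015980772387 r 0.158740858184522
side 204 241
top 198 193
```

View pics/l6.png

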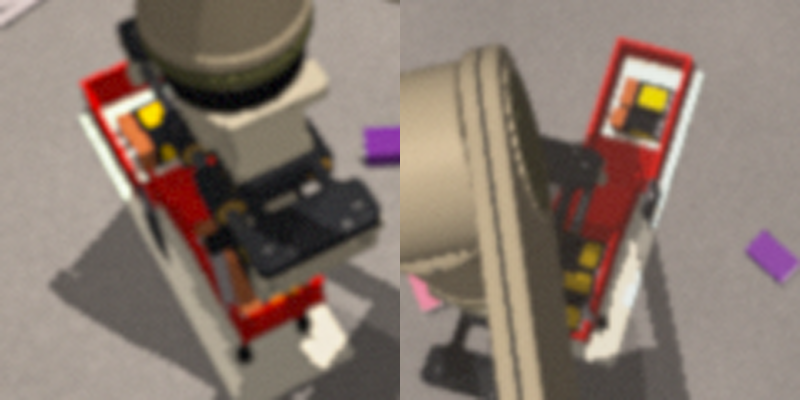

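Both batteries lie in the tray (top crop (650,95) and (640,123)), and three yellow panels remain at the rear (580,275). The held tilt of about 0.447 was steady. Lowering slowly along the same arc.

arm_command([
  {"slide": [-0.0027,0,0.0029],"turn": [0,0,0]},
  {"slide": [-0.0053,0,0.0058],"turn": [0,0,0]},
  {"slide": [-0.0052,0,0.0059],"turn": [0,0,0]},
  {"slide": [-0.0051,0,0.006],"turn": [0,0,0]},
  {"slide": [-0.0049,0,0.0061],"turn": [0,0,0]},
])

```text
t: 8.2
tool_pos: [0.4949, 0.1877, 0.319]
orientation: [-3.119, 0.375, 0.002]
force: [-8.4, 3.0, 4.1]
opening: 0.0134
```

arm_command([
  {"slide": [-0.0048,0,0.0062],"turn": [0,0,0]},
  {"slide": [-0.0047,0,0.0063],"turn": [0,0,0]},
  {"slide": [-0.0046,0,0.0064],"turn": [0,0,0]},
  {"slide": [-0.0044,0,0.0065],"turn": [0,0,0]},
  {"slide": [-0.0043,0,0.0065],"turn": [0,0,0]},
])

```text
t: 8.62
tool_pos: [0.4865, 0.1897, 0.306]
orientation: [-3.119, 0.375, 0.0]
force: [-5.1, 0.8, 0.4]
opening: 0.0133
```

arm_command([
  {"slide": [-0.0042,0,0.0066],"turn": [0,0,0]},
  {"slide": [-0.004,0,0.0067],"turn": [0,0,0]},
  {"slide": [-0.0039,0,0.0068],"turn": [0,0,0]},
  {"slide": [-0.0038,0,0.0069],"turn": [0,0,0]},
  {"slide": [-0.0036,0,0.0069],"turn": [0,0,0]},
])

```text
t: 9.03
tool_pos: [0.4791, 0.1914, 0.2918]
orientation: [-3.119, 0.376, -0.001]
force: [-1.4, -0.6, -0.0]
opening: 0.013
```

```bash
python3 look.py 7
```

```text
9.0333 [0.47907922 0.19144812 0.29184588] [-1.44789843 -0.60663394 -0.01993779] 0.013033383702213484
tilt 0.1599787599553259 r 0.15781026218577418
side 204 241
top 198 193
```

arm_command([
  {"slide": [-0.0033,0,0.0071],"turn": [0,0,0]},
  {"slide": [-0.0032,0,0.0071],"turn": [0,0,0]},
  {"slide": [-0.0031,0,0.0072],"turn": [0,0,0]},
  {"slide": [-0.0029,0,0.0073],"turn": [0,0,0]},
  {"slide": [-0.0028,0,0.0073],"turn": [0,0,0]},
])

```text
t: 9.55
tool_pos: [0.473, 0.1929, 0.2772]
orientation: [3.119, -0.375, 0.001]
force: [0.8, -0.2, -1.6]
opening: 0.0135
```

arm_command([
  {"slide": [-0.0026,0,0.0074],"turn": [0,0,0]},
  {"slide": [-0.0024,0,0.0074],"turn": [0,0,0]},
  {"slide": [-0.001,0,0.004],"turn": [0,0,0]},
  {"slide": [0,0,0],"turn": [0,0,0]},
  {"slide": [0,0,0],"turn": [0,0,0]},
])

```text
t: 9.97
tool_pos: [0.4706, 0.1935, 0.2699]
orientation: [3.119, -0.375, -0.0]
force: [0.1, 0.2, -2.4]
opening: 0.0131
```

```bash
python3 look.py 8
```

```text
9.9667 [0.47059039 0.19354799 0.26991283] [ 0.14372478  0.23433135 -2.41866764] 0.013099566410644648
tilt 0.009890057715862932 r 0.1580585930416283
side 204 241
top 198 193
```

View pics/l8.png

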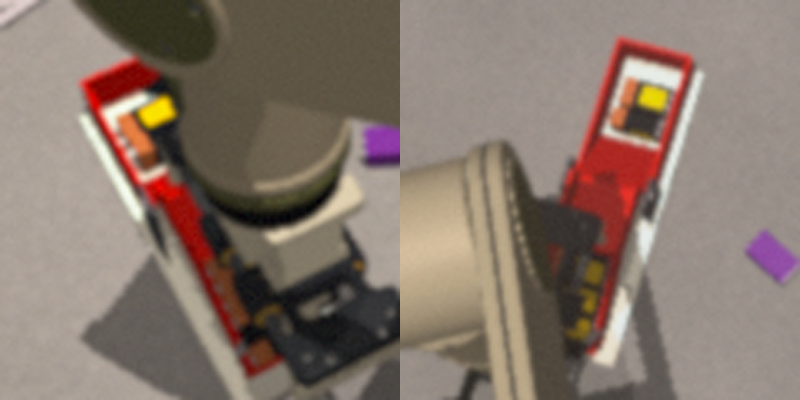

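The bin is nearly down, but the tool still carries 2.4 N, so it is not yet on its rest. Lowering a little more until it takes the load.

arm_command([
  {"slide": [-0.0007,0,0.002],"turn": [0,0,0]},
  {"slide": [-0.0007,0,0.002],"turn": [0,0,0]},
  {"slide": [-0.0007,0,0.002],"turn": [0,0,0]},
  {"slide": [0,0,0.001],"turn": [0,0,0]},
  {"slide": [0,0,0],"turn": [0,0,0]},
])

```text
t: 10.48
tool_pos: [0.4702, 0.1937, 0.2691]
orientation: [-3.119, 0.375, -0.002]
force: [-7.1, -2.5, 12.6]
opening: 0.0137
```

The rest has taken the load (+12.6 N). Backing off 1 mm, then opening gently.

arm_command([
  {"slide": [0.0008,0,-0.0025],"turn": [0,0,0]},
  {"slide": [0,0,0],"turn": [0,0,0]},
  {"slide": [0,0,0],"turn": [0,0,0]},
  {"slide": [0,0,0],"turn": [0,0,0]},
  {"slide": [0,0,0],"turn": [0,0,0]},
])

```text
t: 10.9
tool_pos: [0.4703, 0.1936, 0.2692]
orientation: [-3.119, 0.375, -0.001]
force: [-4.5, -1.9, 8.0]
opening: 0.0131
```

arm_command([
  {"slide": [0,0,0],"turn": [0,0,0]},
  {"slide": [0,0,0],"turn": [0,0,0]},
  {"slide": [0,0,0],"turn": [0,0,0]},
  {"slide": [0,0,0],"turn": [0,0,0]},
  {"slide": [0,0,0],"turn": [0,0,0]},
], gripper=55)

```text
t: 11.32
tool_pos: [0.4701, 0.1936, 0.268]
orientation: [3.119, -0.375, -0.0]
force: [0.0, 0.0, -1.0]
opening: 0.0421
```

arm_command([
  {"slide": [0,0,0],"turn": [0,0,0]},
  {"slide": [0,0,0],"turn": [0,0,0]},
  {"slide": [0,0,0],"turn": [0,0,0]},
  {"slide": [0,0,0],"turn": [0,0,0]},
  {"slide": [0,0,0],"turn": [0,0,0]},
])

```text
t: 11.73
tool_pos: [0.4702, 0.1936, 0.2682]
orientation: [-3.119, 0.375, -0.0]
force: [-1.1, 0.0, 1.6]
opening: 0.0511
```

Free, with no force on the tool. Retreating straight up, then back toward the start to clear the view.

arm_command([
  {"slide": [0,0,-0.04],"turn": [0,0,0]},
  {"slide": [0,0,-0.06],"turn": [0,0,0]},
  {"slide": [0,0,-0.08],"turn": [0,0,0]},
  {"slide": [0,0,-0.08],"turn": [0,0,0]},
  {"slide": [0,0,-0.08],"turn": [0,0,0]},
])

```text
t: 12.15
tool_pos: [0.4698, 0.1936, 0.4054]
orientation: [3.119, -0.375, -0.001]
force: [0.2, 0.1, -0.3]
opening: 0.0513
```

arm_command([
  {"slide": [-0.08,-0.03,0],"turn": [0,0,0]},
  {"slide": [-0.05,-0.08,0],"turn": [0,0,0]},
  {"slide": [-0.05,-0.08,0],"turn": [0,0,0]},
  {"slide": [-0.05,-0.08,0],"turn": [0,0,0]},
  {"slide": [-0.05,-0.08,0],"turn": [0,0,0]},
])

```text
t: 12.57
tool_pos: [0.3937, 0.3576, 0.4046]
orientation: [-3.118, 0.376, -0.001]
force: [0.3, -0.4, -0.1]
opening: 0.0512
```

arm_command([
  {"slide": [-0.03,-0.08,0],"turn": [0,0,0]},
  {"slide": [-0.03,-0.08,0],"turn": [0,0,0]},
  {"slide": [-0.03,-0.08,0],"turn": [0,0,0]},
  {"slide": [0,0,0],"turn": [0,0,0]},
  {"slide": [0,0,0],"turn": [0,0,0]},
])

```text
t: 12.98
tool_pos: [0.3816, 0.4595, 0.4033]
orientation: [3.118, -0.371, -0.001]
force: [0.1, -0.1, -0.4]
opening: 0.0509
```

```bash
python3 look.py 9
python3 - <<'E'
import numpy as np,cv2
cv2.imwrite("pics/t9.png",np.load("top9.npz")["pixels"])
E
```

```text
12.9833 [0.38162637 0.45947802 0.40332178] [ 0.11071986 -0.11280115 -0.39927326] 0.05093865025718413
tilt 0.2491144550872898 r 0.35039426026804166
side 204 241
top 198 193
```

View pics/l9.png

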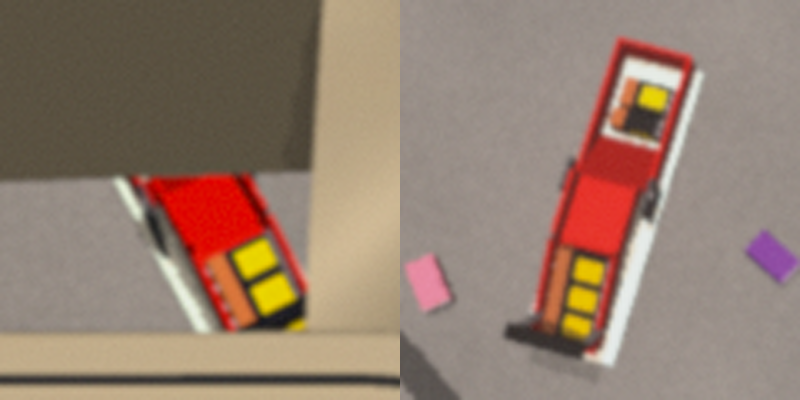

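View pics/t9.png

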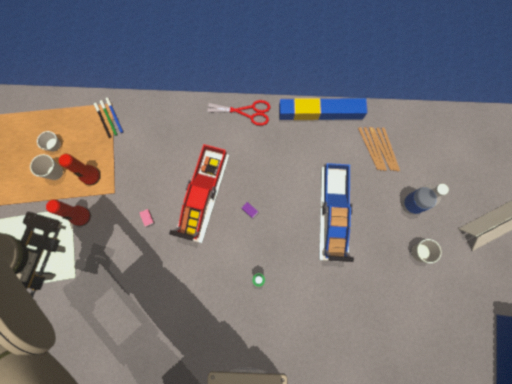

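The top view is clear. Two batteries are in the tray (209,164), three are at the bin's rear (192,222), the bin is down, and the blue bin looks untouched at (337,212). A quick numeric check follows.

Run:
```python
from h import *
A=dict(np.load("top0.npz"));T=dict(np.load("top9.npz"))
for c in(A,T):
    im=c["pixels"].astype(int)[226:244,164:202];m=(im.max(2)<62).astype(np.uint8)
    n,l,st,ce=cv2.connectedComponentsWithStats(m);i=1+np.argmax(st[1:,4]);print("handle",st[i,4],ce[i]+[164,226])
ex=Rt()[:,0];ey=-Rt()[:,1];H=np.array([.4715,.1935,0])+.15*ex
im=T["pixels"].astype(int)
m=((im[...,2]-im[...,0]>60)&(im[...,1]>60)).astype(np.uint8);m[:,:165]=0;m[:,235:]=0;m[:140]=0;m[250:]=0
n,l,st,ce=cv2.connectedComponentsWithStats(m)
for i in range(1,n):
    if st[i,4]>8:
        P=plane(T,ce[i],.03 if ce[i][1]<190 else .06)-H;print(ce[i].round(1),st[i,4],"stand xy",round(P@ex,3),round(P@ey,3))
d=np.abs(A["pixels"].astype(int)-T["pixels"])[155:265,310:360].max(2);print("blue diff px",(d>60).sum())
```

```text
handle 75 [181.65333333 234.62666667]
handle 70 [181.7        234.75714286]
[203.7 157. ] 94 stand xy 0.099 0.027
[210.7 164.9] 193 stand xy 0.081 -0.001
[182.3 206.8] 59 stand xy -0.07 0.033
[190.3 220.5] 398 stand xy -0.102 -0.002
blue diff px 0
```

```bash
python3 -c "
from plant import robot
print(robot.close_job())"
```

```text
the job is handed in; nothing more can be done
None
```

I tipped the red bin by its handle to about 0.45 rad and held it there for about 1.6 s, and the two front batteries slid into the red tray. I then lowered the bin onto its rest at about 0.25 rad/s, opened the gripper, backed away and handed the job in at about 13 s.

**Last checks (top view):**
- **Tray:** two batteries lie in it, at about stand x 0.08 m and y 0.
- **Bin:** three batteries are still at the rear. The handle is within 0.2 px of where it started, so the bin is down.
- **Blue bin:** no pixels changed.
- **Arm:** clear of everything, with no force on the tool.

**Not confirmed or slightly off:**
- The arm hid the tray in the last side view, so I did not measure the tray batteries' height; in the earlier side pictures they lay low between the walls.
- While holding the tilt, the tool carried up to about 14 N sideways because the handle arc was 1–2 mm off. Lowering onto the rest peaked at 12.6 N upward.

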